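# Refit the brake spring of a decorating wheel

### The job

Fit the loose tension spring to the brake of the pottery decorating wheel: put its hook pin fully down into the hole of the red brake arm, then stretch it and get its eye over the brass post, flat down on the anchor block, so that it holds the brake on by itself. The post is clamped somewhere along its slot, so feel for it gently (never press the eye end on the post or block with more than 25 N), do not stretch the spring past 162 mm from pin to eye, and leave the pots and the glaze jar where they are.

Things in the scene. Friction and masses are not known exactly. Their poses are not given: they have to be found in the camera images.
- station: Decorating wheel with brake, fixed: green base plate 12 mm high, aluminium wheel head 230 mm wide, top 45 mm up. Origin on the bench, about mid base plate. x points to the wheel's axis (165 mm off); the spring's line runs along y at x = -20 mm: brake arm at the +y end, anchor block at the -y end. Tops of arm and anchor block are level, 36 mm above the bench.
- brake_arm (a joint): Red brake arm, a level crank on an upright pivot 50 mm in +x of its hole. 0: shoe clear of the wheel; 0.14 rad: shoe hard against the wheel (end stop). It is loose (about 1.2 N at the hole moves it); pulling its hole towards the anchor block (-y of the station, 7 mm in all) applies the brake.
- hole (a point): Centre of the round 11 mm hole in the brake arm, on the arm's top face. The hole goes right through the arm (10 mm thick, 30 x 28 mm round the hole) with free space below it.
- slot (a point): +y end of the black slot in the grey anchor block's top face, 126 mm from where the hole is with the brake on. The brass post stands upright in the slot, clamped 4 to 24 mm from here towards the station's -y (not measured). Post: 8 mm thick, tip tapering to 6 mm, top 12 mm above the face. The flat face, 50 mm wide, reaches 56 mm to +y of here; the relaxed spring's eye end rests on it.
- hook_block (a point): Centre of the blue end block at the hook end of the loose tension spring: 20 mm long (x), 16 mm wide (y), 34 mm tall (z). x points along the spring to the eye end, z up. Grip it across its width. The spring lies level on a wooden rest 30 mm high, 50 mm wide, 180 mm long, its pin hanging in the rest's groove (11 mm wide, 22 mm deep).
- pin (a point): Where the steel hook pin leaves the underside of the hook block, at the block's centre (17 mm under point hook_block). The pin is 8 mm thick, round-ended, and stands 15 mm straight down from here.
- eye_block (a point): Centre of the blue end block at the eye end, same size and axes as the hook block, 88 mm from it when relaxed. Its underside is level with that of the hook block.
- eye: Centre of the round 14 mm eye, at the underside of the steel eye plate (6 mm thick, 24 x 24 mm round the eye, undersides flush with the eye block, whose centre is 22 mm from the eye). x along the spring, away from the hook. Pin to eye: 110 mm relaxed; opens at 1.5 N, then 0.18 N per mm; spoilt when over 162 mm. It does not bend.
- vase: unfired clay vase, 104 mm wide, 120 mm tall, standing at the middle of the wheel head; origin at its foot; a bystander
- bowl: unfired clay bowl, 120 mm wide, 55 mm tall; origin at its foot; a bystander
- mug: terracotta-coloured mug, 80 mm wide, 90 mm tall; origin at its foot; a bystander
- glaze: blue glaze jar, 70 mm wide, 100 mm tall; origin at its foot; a bystander
Not all that is in view belongs to the job. Of the things that look like the part that bears hook_block, the largest one is meant.

How it is judged:
On the way:
1. the hook pin is fully down in the hole of the brake arm, the spring not yet stretched (horizontal distance between pin and hole below 0.004 m and z of pin in the frame of hole between -0.004 and 0.004 m and distance between pin and eye below 0.118 m), for 0.2 s.
At the end, for the whole second after the job is handed in: Pin home in the hole (within 4 mm sideways and in depth); spring at rest, staying stretched by itself (pin to eye over 120 mm), eye plate down on the anchor block (within 4 mm of its face); brake arm within 0.02 rad of its stop (horizontal distance between pin and hole below 0.004 m and z of pin in the frame of hole between -0.004 and 0.004 m and distance between pin and eye above 0.12 m and z of eye in the frame of station between 0.032 and 0.04 m and value of joint brake_arm above 0.12 rad and linear speed of spring below 0.02 m/s); the robot touches nothing.
It fails at once if the eye end of the spring presses on the wheel's parts (post, anchor block) with more than 25 N (contact force between eye and station above 25 N).
It fails at once if the spring is overstretched (pin to eye over 162 mm) (distance between pin and eye above 0.162 m).
It fails at once if a pot or the glaze jar is displaced by more than 30 mm (distance of any of vase, bowl, mug, glaze from where it was at the start of the episode above 0.03 m).
It also fails if it takes over 72 s, if anything falls off the work surface, if the arm or the gripper's body presses on something with over 40 N, if the wrist force passes 120 N, or if a joint passes its speed limit or range.

### The arm

A 6-joint arm with a two-finger parallel gripper is mounted at the origin on the work surface. World frame = base frame: x ahead of the robot, y to its left, z up, the work surface at z = 0. Lengths are in m, angles in rad, forces in N, time in s.
With the tool pointing down it reaches from about 0.375 to 0.9 m from the base axis. Payload 3.1 kg.
Tool frame: the origin (TCP) lies at the very end of the fingers, on their centre line; the grasp point (between the pads) lies 19 mm behind it (grip_depth is the distance from the TCP to the grasp point, in m); z points along the fingers, y is the line along which they close (so a half turn about z gives the same grasp; the last joint's range is limited). The gripper opens to 85 mm and grips with 20 to 120 N. Pads are 22 mm wide; open, the fingers measure 114 mm over their backs; the gripper's body (76 mm by 85 mm) begins 54 mm behind the grasp point. The pads swing forward as they close: fully open they stand 13 mm farther back than shut.
Start: joints at [1.024, 0.527, 1.433, -0, 1.181, -0.178], TCP at [0.225, 0.583, 0.231] pointing down, gripper open.
Joint ranges: [-3.08, 3.08], [-0.75, 2.2], [0.22, 2.44], [-1.43, 4.57], [0, 2.65], [-2.85, 2.85]. Speed limits (rad/s): [2.79, 2.79, 3.14, 3.14, 3.14, 3.14].

### API

Orientations are given as a unit quaternion [x, y, z, w].
In Python, from station import * gives the robot as it stands.
- The arm moves only by the tool apply_moves, never from a script. Its argument "plan" is a list of rows, each a list of 7 numbers: the shift along the tool's x, y, z in m, then the turn, a rotation vector about the tool's x, y, z in rad, then the gripper command: -1 is fully open, 1 is shut, values between are in proportion. In form: [[dx, dy, dz, wx, wy, wz, jaw], ...]. A call has 1 to 8 rows; each row shifts and turns the commanded pose from where the row before left it, along the tool's axes as they then stand; what a row does not reach is not made up. A row lasts 1/8 s, in which the tool goes at most 62.5 mm and 10.7 degrees, less where a joint would pass 70% of its speed; a pose out of reach is approached as far as the arm can. A call is refused whole if a number of a shift passes 0.0625 or a number of a turn 0.188, either way. A call with a gripper value outside its range is refused whole. The fingers move at their own pace and stop on an object; "force" is the grip in N (left out, the last holds). Time passes only in rows, so rows that do not move let the fingers close. It gives the time, the measured TCP pose, the force, the opening and the grip force at its end, in the units of the state.
- sense(): the state, without advancing time (a new reading comes with each control period).
- snapshot(name): name is "side" or "top"; returns the picture (420x560x3 uint8, red, green, blue); there is no depth.
- calibration(name): a dict with "camera_matrix" (3x3 intrinsics, pixels), "k1" (the pictures are not rectified: a ray, as slopes to the right and down, at radius r is drawn at 1 + k1 r^2 times it, then the intrinsics apply), "R" (3x3) and "t" (3): a world point X has camera coordinates R X + t. Camera axes: x right, y down, z forward; pixel columns grow to the right and rows downward; lengths in m; the calibration is good to about 2 mm. A picture is of the moment at which its call begins. calibration takes no time and is no camera call.
- sign_off(): hands the job in; it is judged then, once.
The state is a dict: "t": time; "q": joint angles; "qd": joint speeds; "tau": joint torques, N m; "tcp_pos": TCP position; "tool_rot": TCP orientation; "force": force on the tool from outside, world axes, zero at the start; "ft_torque": the same for the moment, N m; "finger_gap": opening from 0.0 (shut) to 1.0 (fully open); "gripper_force": force on a finger pad.
Only numpy, scipy, OpenCV 4.12 (cv2) and the standard library are available. Lean on these libraries where they do the work, as an engineer would, in place of code of your own. Each camera call takes 0.05 s, during which the arm holds its last target. There are 200 camera calls.

## Working session

There is one attempt and no reset: what is moved stays moved. The work goes in short steps, Python scripts to look and compute and a tool call to move; the robot and the scene stay as the last step left them, time stands still between calls to the robot, and variables do not carry over. Pictures are saved under pics/ and viewed, at most 12 in all, crops included, and the job is handed in when it is done.

Besides the shell and the picture viewer there is one more tool, called after ">>>" as name([rows], argument=value, ...), one row to a line, values as JSON. apply_moves: Moves the arm, as the interface text tells. Its arguments: {"type":"object","properties":{"plan":{"type":"array"},"force":{"type":"number"}},"required":["plan"]}

```bash
mkdir -p pics
cat > h.py <<'E'
from station import *
import numpy as np, cv2
from scipy.spatial.transform import Rotation as Ro
def save(cam,fn,box=None,s=1):
    im=snapshot(cam)[:,:,::-1]
    np.save('pics/'+fn+'.npy',im)
    crop(fn,fn,box,s)
def crop(src,fn,box,s):
    im=np.load('pics/'+src+'.npy')
    if box: im=im[box[1]:box[3],box[0]:box[2]]
    cv2.imwrite('pics/'+fn+'.png',cv2.resize(im,None,fx=s,fy=s,interpolation=cv2.INTER_CUBIC))
def ray(cam,u,v):
    c=calibration(cam);K=np.array(c['camera_matrix']);R=np.array(c['R']);t=np.array(c['t'])
    d=np.linalg.solve(K,[u,v,1.])[:2];p=d.copy()
    for _ in range(20): p=d/(1+c['k1']*(p@p))
    return -R.T@t, R.T@np.array([p[0],p[1],1])
def atz(cam,u,v,z):
    o,d=ray(cam,u,v); return o+d*(z-o[2])/d[2]
def proj(cam,X):
    c=calibration(cam);K=np.array(c['camera_matrix']);R=np.array(c['R']);t=np.array(c['t'])
    x=R@np.array(X)+t;p=x[:2]/x[2];p=p*(1+c['k1']*(p@p));return (K@[p[0],p[1],1])[:2]
E
python3 - <<'E'
from h import *
save('top','t0',s=1.4);save('side','s0',s=1.4)
for n in('top','side'):
  c=calibration(n);print(n,np.round(c['camera_matrix'],1).tolist(),c['k1'],'pos',ray(n,280,210))
s=sense();print(s['tcp_pos'],s['tool_rot'],s['t'])
E
```

```text
top [[395.2, 0.0, 279.0], [0.0, 395.2, 201.9], [0.0, 0.0, 1.0]] -0.09582796358110793 pos (array([ 3.58308385e-01, -1.08855242e-03,  1.18579311e+00]), array([ 0.13724381,  0.001433  , -0.99074933]))
side [[422.5, 0.0, 276.0], [0.0, 422.5, 208.9], [0.0, 0.0, 1.0]] -0.07887620452514446 pos (array([0.50103035, 0.75300117, 0.66368512]), array([ 0.04657786, -0.76305502, -0.64472694]))
[0.22494626 0.58242521 0.23044129] [ 1.83369815e-01  9.83043527e-01 -9.06804150e-04 -3.36179542e-04] 0.1
```

View pics/t0.png

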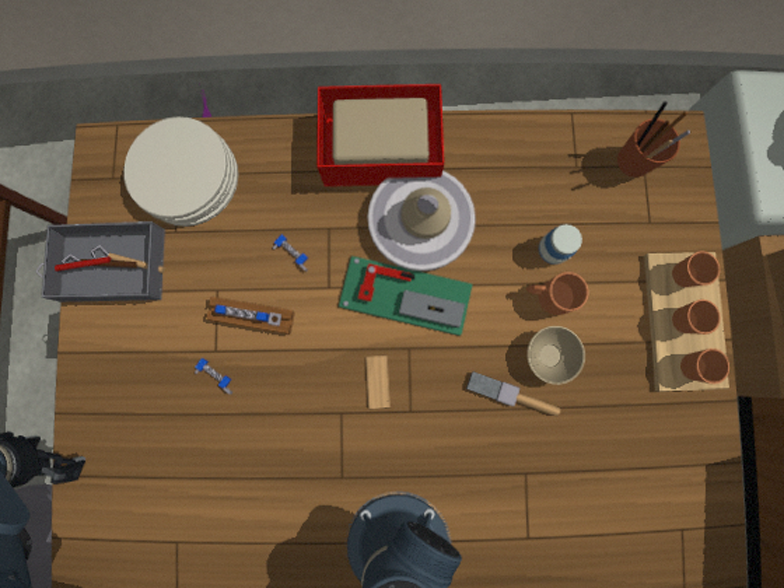

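View pics/s0.png

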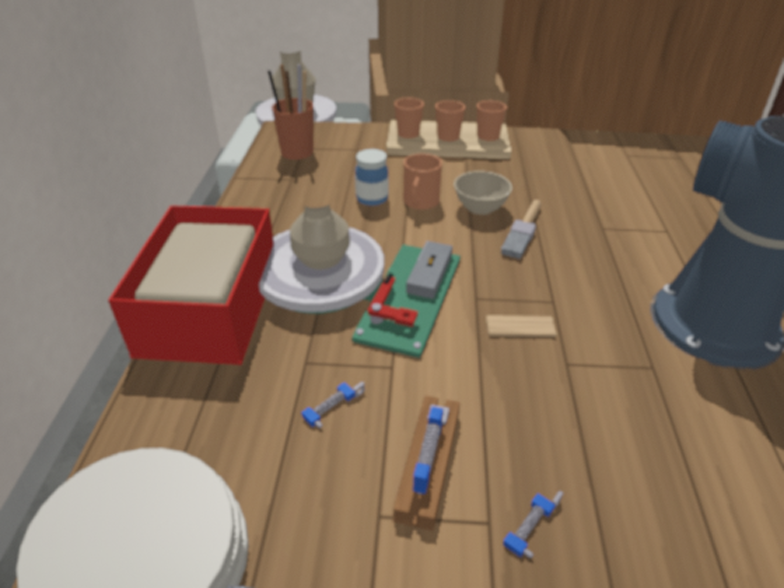

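The candidates in the top view (1.4x pixels) are the spring on the wooden rest (248,316), a small loose spring (290,252) and a small loose spring (213,376). The one on the rest is the largest, so I take that. Next is a close crop of it and the station.

Run:
```python
from h import *
t=np.load('pics/t0.npy');s=np.load('pics/s0.npy')
def c(im,x,y,w,h,k): return cv2.resize(im[y:y+h,x:x+w],(w*k,h*k),interpolation=cv2.INTER_CUBIC)
a=np.vstack([c(t,140,205,80,40,7),c(t,240,180,80+0,40+6,7)])
a=c(t,140,208,75,35,8); b=c(t,240,182,100,60,8)
out=np.zeros((600,800,3),np.uint8); out[:280,:600]=a; 
out[:]=0; out[0:280,0:600]=a; b=c(t,240,182,100,40,8); out[280:600]=b
cv2.imwrite('pics/c1.png',out)
out=np.zeros((600,800,3),np.uint8)
out[:600,:300]=c(s,280,280,50,100,6); out[:480,300:780]=c(s,250,170,80,80,6)
cv2.imwrite('pics/c2.png',out)
```

```text
(no output)
```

View pics/c1.png

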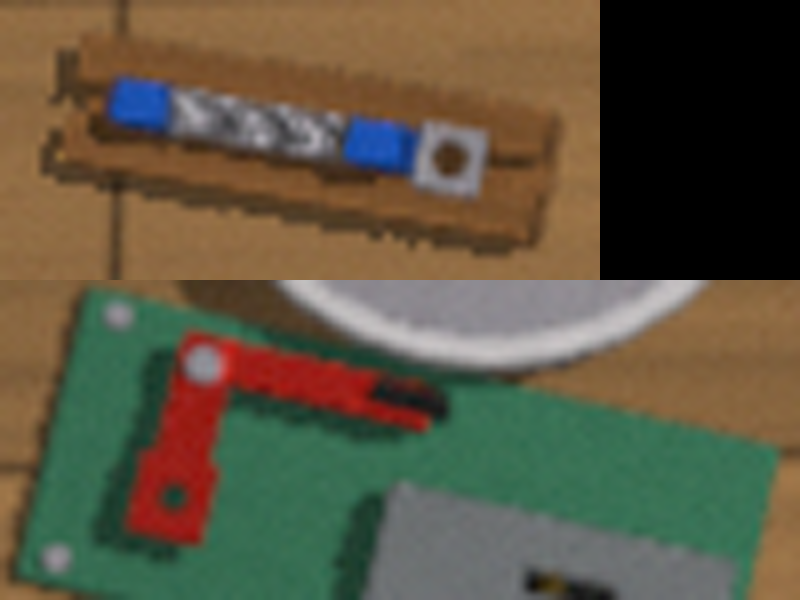

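View pics/c2.png

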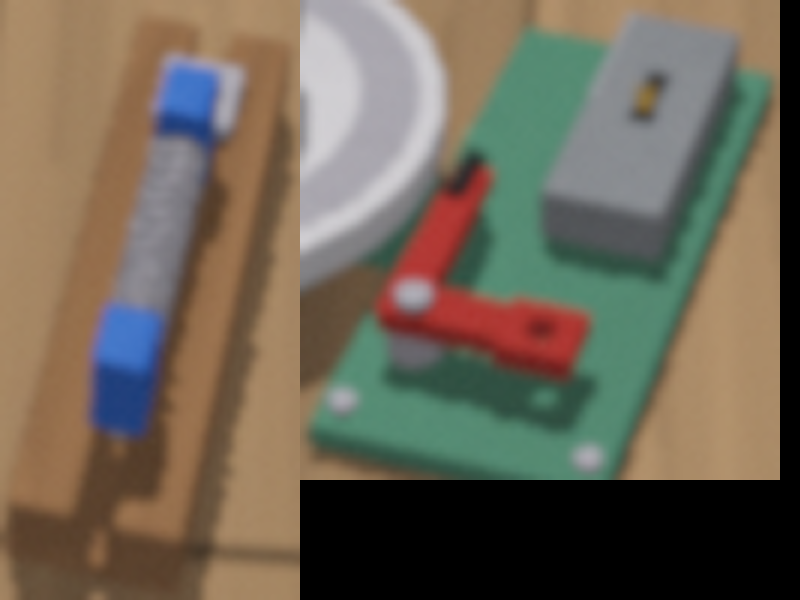

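c1/c2: The hook block top is at c1 (141,103) and the eye at (450,157). The brake arm hole is at c1 (174,497), and the slot is at about (527..613, 585) with the brass post near its left (+y) end. In c2 the hook top is at (131,336), the hole at (541,328) and the slot runs (640,118)-(660,77).

Run:
```python
from h import *
T=lambda x,y,x0,y0:(x0+(x+.5)/8-.5,y0+(y+.5)/8-.5)
S=lambda x,y,x0,y0:(x0+(x+.5)/6-.5,y0+(y+.5)/6-.5)
def tri(a,b):
    (o,d),(p,e)=ray('top',*a),ray('side',*b)
    A=np.array([[d@d,-d@e],[d@e,-e@e]]);s,t=np.linalg.solve(A,[d@(p-o),e@(p-o)])
    return (o+s*d+p+t*e)/2, np.linalg.norm(o+s*d-p-t*e)
f=lambda c,uv,z:atz(c,*uv,z).round(4)
ht=T(141,103,140,208);hs=S(131,336,280,280)
print('hook',f('top',ht,.064),f('side',hs,.064),tri(ht,hs))
et=T(376,142,140,208);es=S(190,95,280,280)
print('eyeb',f('top',et,.064),f('side',es,.064),tri(et,es))
print('eye',f('top',T(450,158,140,208),.036))
ot=T(174,496-280,240,182);os_=S(241,328,250,170)
print('hole',f('top',ot,.036),f('side',os_,.036),tri(ot,os_))
for n,x,y in(('slot+',340,118),('slot-',362,75)): print(n,f('side',S(x,y,250,170),.036))
print('post',f('side',S(347,97,250,170),.045))
# anchor block top corners side
for x,y in((248,192),(365,215),(437,37),(330,14)): print('blk',f('side',S(x,y,250,170),.036))
# arm corners
im=np.load('pics/t0.npy'); c=cv2.resize(im[195:240,280:340],None,fx=13,fy=13,interpolation=cv2.INTER_CUBIC);cv2.imwrite('pics/c3.png',c)
```

```text
hook [0.49   0.3555 0.064 ] [0.4888 0.3588 0.064 ] (array([0.4895462 , 0.35658838, 0.06085028]), np.float64(0.0017013890660923243))
eyeb [0.4745 0.2693 0.064 ] [0.4736 0.2748 0.064 ] (array([0.47418471, 0.27061398, 0.05897312]), np.float64(0.0016883715566886684))
eye [0.4711 0.2485 0.036 ]
hole [0.5229 0.0554 0.036 ] [0.5217 0.0575 0.036 ] (array([0.52242281, 0.0555598 , 0.03441992]), np.float64(0.0014384057453382998))
slot+ [ 0.4873 -0.073   0.036 ]
slot- [ 0.4787 -0.1033  0.036 ]
post [ 0.4849 -0.0755  0.045 ]
blk [ 0.5227 -0.0224  0.036 ]
blk [ 0.4766 -0.0114  0.036 ]
blk [ 0.4471 -0.1328  0.036 ]
blk [ 0.4929 -0.1466  0.036 ]
```

View pics/c3.png

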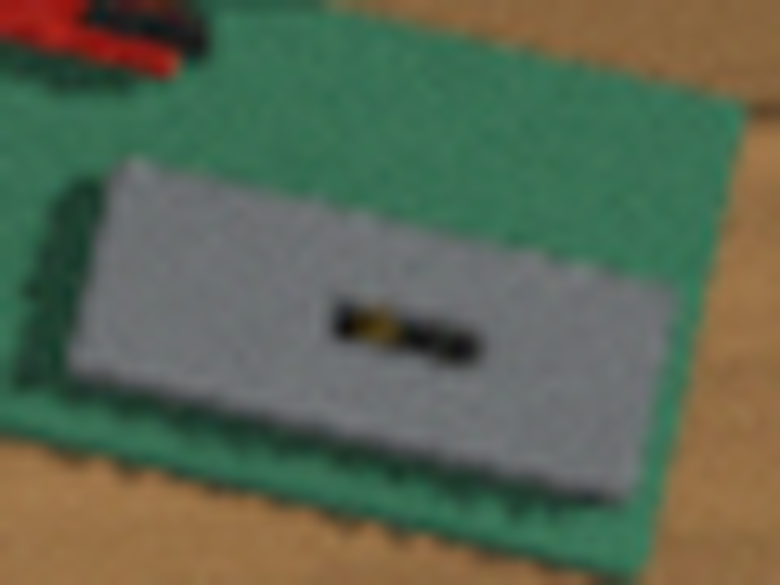

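The slot is at c3 (335,320) to (480,350), with the brass post at about (382,328), close to the +y end. Turning the tool and moving over the hook block.

>>> apply_moves([
  [0,0,0,0,0,0.1723,0],
  [0,0,0,0,0,0.1723,0],
  [0,0,0,0,0,0.1723,0],
  [0,0,0,0,0,0.1723,0],
  [0,0,0,0,0,0.1723,0],
  [0,0,0,0,0,0.1723,0],
  [0,0,0,0,0,0.1723,0],
  [0,0,0,0,0,0.1723,0],
], force=60)

```text
t: 1.1
tcp_pos: [0.225, 0.5826, 0.2307]
tool_rot: [0.768, 0.64, -0.001, 0.0]
force: [-0.1, -0.3, -0.8]
finger_gap: 0.501
gripper_force: 0.0
```

>>> apply_moves([
  [-0.022,0.0375,0.0137,0,0,0,0],
  [-0.022,0.0375,0.0137,0,0,0,0],
  [-0.022,0.0375,0.0137,0,0,0,0],
  [-0.022,0.0375,0.0137,0,0,0,0],
  [-0.022,0.0375,0.0137,0,0,0,0],
  [-0.022,0.0375,0.0137,0,0,0,0],
  [-0.022,0.0375,0.0137,0,0,0,0],
  [-0.022,0.0375,0.0137,0,0,0,0],
])

```text
t: 2.1
tcp_pos: [0.4905, 0.3559, 0.1209]
tool_rot: [0.767, 0.642, -0.0, -0.0]
force: [0.1, -0.3, 0.4]
finger_gap: 0.5
gripper_force: 0.0
```

>>> apply_moves([
  [0,0,0,0,0,0,0],
])

```text
t: 2.22
tcp_pos: [0.4916, 0.3546, 0.1202]
tool_rot: [0.768, 0.64, -0.001, -0.0]
force: [-1.6, 1.1, 0.5]
finger_gap: 0.499
gripper_force: 0.0
```

```bash
cat >> h.py <<'E'
def st():
    s=sense();R=Ro.from_quat(s['tool_rot']).as_matrix()
    print('t',round(s['t'],2),'tcp',np.round(s['tcp_pos'],4),'yaw',round(np.degrees(np.arctan2(R[1,1],R[0,1])),2),'z',R[:,2].round(3),'F',np.round(s['force'],1),'gap',round(s['finger_gap'],3),'g',np.round(s['gripper_force'],1))
    return s,R
E
python3 - <<'E'
from h import *
s,R=st()
print('to go tool',(R.T@(np.array([.4895,.357,.036])-s['tcp_pos'])).round(4))
T=lambda x,y,k,x0,y0:(x0+(x+.5)/k-.5,y0+(y+.5)/k-.5)
A=np.array
for n,x,y,z in(('s+',335,320,.036),('s-',480,352,.036),('post',382,328,.045),('blk1',128,160,.036),('blk2',72,365,.036),('blk3',625,495,.036),('blk4',678,288,.036)): print(n,atz('top',*T(x,y,13,280,195),z).round(4))
E
```

```text
t 2.23 tcp [0.4916 0.3546 0.1202] yaw -10.37 z [-0.001 -0.001 -1.   ] F [-1.6  1.1  0.5] gap 0.499 g 0.0
to go tool [ 0.0021 -0.0024  0.0842]
s+ [ 0.4891 -0.073   0.036 ]
s- [ 0.4812 -0.1054  0.036 ]
post [ 0.4861 -0.0828  0.045 ]
blk1 [ 0.5264 -0.0272  0.036 ]
blk2 [ 0.4801 -0.0135  0.036 ]
blk3 [ 0.4483 -0.1369  0.036 ]
blk4 [ 0.4948 -0.1506  0.036 ]
```

>>> apply_moves([
  [0.0005,-0.0006,0.021,0,0,0,0],
  [0.0005,-0.0006,0.021,0,0,0,0],
  [0.0005,-0.0006,0.021,0,0,0,0],
  [0.0006,-0.0006,0.021,0,0,0,0],
  [0,0,0,0,0,0,0],
  [0,0,0,0,0,0,0],
])

```text
t: 2.98
tcp_pos: [0.4876, 0.3602, 0.0383]
tool_rot: [0.766, 0.642, 0.0, 0.0]
force: [0.1, -0.1, -0.7]
finger_gap: 0.498
gripper_force: 0.0
```

>>> apply_moves([
  [0,0,0,0,0,0,1],
  [0,0,0,0,0,0,1],
  [0,0,0,0,0,0,1],
  [0,0,0,0,0,0,1],
  [0,0,0,0,0,0,1],
  [0,0,0,0,0,0,1],
], force=60)

```text
t: 3.72
tcp_pos: [0.4891, 0.36, 0.039]
tool_rot: [0.767, 0.642, 0.002, 0.0]
force: [0.8, -0.5, 6.2]
finger_gap: 0.174
gripper_force: 59.9
```

Run:
```python
from h import *
s,R=st()
```

```text
t 3.73 tcp [0.4891 0.36   0.039 ] yaw -10.12 z [ 0.003  0.001 -1.   ] F [ 0.8 -0.5  6.2] gap 0.174 g 59.9
```

>>> apply_moves([
  [0,0,-0.015,0,0,0,1],
  [0,0,-0.02,0,0,0,1],
  [0,0,-0.025,0,0,0.025,1],
  [0,0,0,0,0,0.025,1],
  [0,0,0,0,0,0.025,1],
])

```text
t: 4.35
tcp_pos: [0.4866, 0.3592, 0.0971]
tool_rot: [0.791, 0.612, -0.001, -0.0]
force: [-0.2, 0.0, -1.1]
finger_gap: 0.176
gripper_force: 59.4
```

>>> apply_moves([
  [-0.0358,0.0135,0,0,0,0,1],
  [-0.0358,0.0135,0,0,0,0,1],
  [-0.0358,0.0135,0,0,0,0,1],
  [-0.0358,0.0135,0,0,0,0,1],
  [-0.0358,0.0135,0,0,0,0,1],
  [-0.0358,0.0135,0,0,0,0,1],
  [-0.0358,0.0135,0,0,0,0,1],
  [-0.0358,0.0135,0,0,0,0,1],
])

```text
t: 5.35
tcp_pos: [0.52, 0.0542, 0.0965]
tool_rot: [0.79, 0.613, -0.001, -0.001]
force: [0.4, -0.1, -1.2]
finger_gap: 0.177
gripper_force: 59.4
```

>>> apply_moves([
  [0,0,0.0,0,0,0,1],
  [0,0,0,0,0,0,1],
  [0,0,0,0,0,0,1],
])

```text
t: 5.72
tcp_pos: [0.5204, 0.0564, 0.0973]
tool_rot: [0.79, 0.613, -0.0, -0.001]
force: [0.7, 0.0, -0.4]
finger_gap: 0.172
gripper_force: 59.4
```

Run:
```python
from h import *
for _ in range(2): s,R=st(); snapshot('top')
t=snapshot('top')[:,:,::-1];sd=snapshot('side')[:,:,::-1]
np.save('pics/t1.npy',t);np.save('pics/s1.npy',sd)
out=np.zeros((600,800,3),np.uint8)
c=lambda im,x,y,w,h,k: cv2.resize(im[y:y+h,x:x+w],(w*k,h*k),interpolation=cv2.INTER_CUBIC)
p=proj('top',s['tcp_pos']);q=proj('side',s['tcp_pos']);print(p,q)
out[:,:400]=c(t,245,165,80,120,5); out[:,400:]=c(sd,250,160,80,120,5)
cv2.imwrite('pics/c4.png',out)
```

```text
t 5.72 tcp [0.5204 0.0564 0.0973] yaw -14.34 z [-0.001  0.    -1.   ] F [ 0.7  0.  -0.4] gap 0.172 g 59.4
t 5.78 tcp [0.5205 0.0564 0.0974] yaw -14.32 z [-0.001  0.    -1.   ] F [ 0.2  0.2 -1. ] gap 0.172 g 59.4
[259.84752934 206.31607539] [290.86340951 202.45803188]
```

View pics/c4.png

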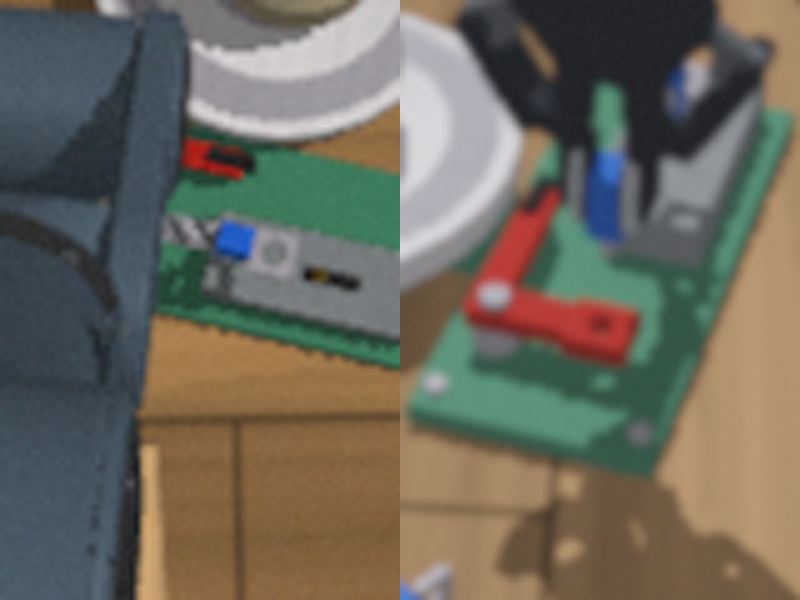

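c4: the spring is held with its eye at (274,252) on the left. On the right, the hook block's front face has its bottom at about (604,240) and the arm hole is at (602,323).

Run:
```python
from h import *
s,R=st();tx=R[:,0]
P=lambda x,y,x0,y0:(x0+(x+.5)/5-.5,y0+(y+.5)/5-.5)
for zu in(.087,.089,.091):
  e=atz('top',*P(274,252,245,165),zu+.006); pin=e+.11*tx
  b=atz('side',*P(604,240,250,160),zu)-.01*tx
  print(zu,'pin top',pin.round(4),'pin side',b.round(4),'rel tcp tool',(R.T@(pin-s['tcp_pos'])).round(4),(R.T@(b-s['tcp_pos'])).round(4))
print('hole side',atz('side',*P(602,323,250,160),.036))
```

```text
t 5.92 tcp [0.5209 0.0561 0.0977] yaw -14.33 z [-0.  0. -1.] F [ 0.6  0.4 -1.9] gap 0.17 g 59.4
0.087 pin top [0.5218 0.0533 0.093 ] pin side [0.3478 0.0394 0.087 ] rel tcp tool [-0.0025  0.0016  0.0047] [-0.0591 -0.1636  0.0107]
0.089 pin top [0.5215 0.0534 0.095 ] pin side [0.3483 0.0418 0.089 ] rel tcp tool [-0.0025  0.0013  0.0027] [-0.0566 -0.1637  0.0087]
0.091 pin top [0.5213 0.0535 0.097 ] pin side [0.3489 0.0442 0.091 ] rel tcp tool [-0.0024  0.001   0.0007] [-0.0541 -0.1638  0.0067]
hole side [0.34355685 0.04503426 0.036     ]
```

Run:
```python
from h import *
s,R=st();tx=R[:,0]
P=lambda x,y,x0,y0:(x0+(x+.5)/5-.5,y0+(y+.5)/5-.5)
for zu in(.087,.089,.091):
  b=atz('side',*P(204,240,250,160),zu)-.01*tx
  print(zu,'pin side',b.round(4),(R.T@(b-s['tcp_pos'])).round(4))
print('hole side',atz('side',*P(202,323,250,160),.036))
```

```text
t 5.92 tcp [0.5209 0.0561 0.0977] yaw -14.33 z [-0.  0. -1.] F [ 0.6  0.4 -1.9] gap 0.17 g 59.4
0.087 pin side [0.5186 0.0513 0.087 ] [-0.0052 -0.001   0.0107]
0.089 pin side [0.5185 0.0537 0.089 ] [-0.0029 -0.0017  0.0087]
0.091 pin side [0.5185 0.0561 0.091 ] [-0.0006 -0.0023  0.0067]
hole side [0.5211134  0.05728332 0.036     ]
```

>>> apply_moves([
  [0.0031,0.0013,0.01,0,0,0,1],
  [0,0,0.012,0,0,0,1],
  [0,0,0.011,0,0,0,1],
  [0,0,0,0,0,0,1],
  [0,0,0,0,0,0,1],
])

```text
t: 6.55
tcp_pos: [0.5231, 0.0579, 0.0645]
tool_rot: [0.79, 0.613, -0.0, -0.0]
force: [0.1, -0.2, -1.5]
finger_gap: 0.173
gripper_force: 59.4
```

Run:
```python
from h import *
s,R=st()
sd=snapshot('side')[:,:,::-1]
cv2.imwrite('pics/c5.png',cv2.resize(sd[175:235,260:320],None,fx=10,fy=10,interpolation=cv2.INTER_CUBIC))
st()
```

```text
t 6.55 tcp [0.5231 0.0579 0.0645] yaw -14.41 z [-0.  0. -1.] F [ 0.1 -0.2 -1.5] gap 0.173 g 59.4
t 6.6 tcp [0.5233 0.0579 0.0648] yaw -14.41 z [ 0. -0. -1.] F [ 0.2  1.3 -1.2] gap 0.175 g 59.4
```

View pics/c5.png

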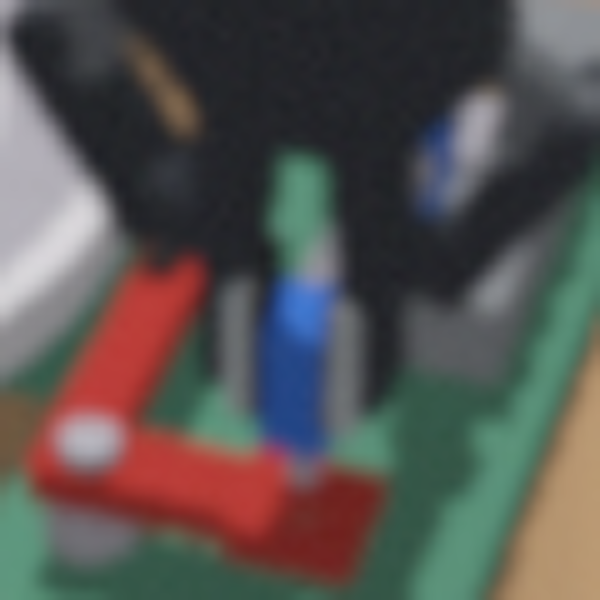

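c5: the pin tip shows below the block at about (302,480), just above the shaded hole at about (305,500).

Run:
```python
from h import *
s,R=st();pin=s['tcp_pos']-.0026*R[:,0]
for dz in(-.0085,-.0235): print(((proj('side',pin+[0,0,dz])-[260,175]+.5)*10).round())
print(((proj('side',[.522,.0565,.036])-[260,175]+.5)*10).round(), pin)
for d in([.001,0,0],[0,.001,0],[0,0,.001]):print(10*(proj('side',pin+np.array(d))-proj('side',pin)))
```

```text
t 6.6 tcp [0.5233 0.0579 0.0648] yaw -14.41 z [ 0. -0. -1.] F [ 0.2  1.3 -1.2] gap 0.175 g 59.4
[300. 422.]
[299. 473.]
[301. 494.] [0.52265526 0.05534815 0.06477999]
[-4.5909569  -0.20878227]
[-0.21743672  2.98918029]
[ 0.08734886 -3.48913544]
```

>>> apply_moves([
  [0,0,0.003,0,0,0,1],
  [0,0,0.003,0,0,0,1],
  [0,0,0.002,0,0,0,1],
  [0,0,0,0,0,0,1],
  [0,0,0,0,0,0,1],
])

```text
t: 7.22
tcp_pos: [0.5232, 0.058, 0.0567]
tool_rot: [0.79, 0.613, 0.0, 0.0]
force: [0.1, -0.5, -1.6]
finger_gap: 0.172
gripper_force: 59.4
```

>>> apply_moves([
  [0,0,0.002,0,0,0,1],
  [0,0,0.002,0,0,0,1],
  [0,0,0.0,0,0,0,1],
  [0,0,0,0,0,0,1],
])

```text
t: 7.72
tcp_pos: [0.5231, 0.0579, 0.0527]
tool_rot: [0.79, 0.613, -0.0, -0.0]
force: [-0.0, 0.6, -1.8]
finger_gap: 0.174
gripper_force: 59.4
```

Run:
```python
from h import *
s,R=st()
```

```text
t 7.72 tcp [0.5231 0.0579 0.0527] yaw -14.41 z [-0. -0. -1.] F [-0.   0.6 -1.8] gap 0.174 g 59.4
```

>>> apply_moves([
  [0,0,0.002,0,0,0,1],
  [0,0,0.002,0,0,0,1],
  [0,0,0.002,0,0,0,1],
  [0,0,0,0,0,0,1],
  [0,0,0,0,0,0,1],
])

```text
t: 8.35
tcp_pos: [0.5231, 0.058, 0.0467]
tool_rot: [0.79, 0.613, -0.0, -0.0]
force: [0.9, 0.4, -1.9]
finger_gap: 0.172
gripper_force: 59.4
```

>>> apply_moves([
  [0,0,0.001,0,0,0,1],
  [0,0,0.001,0,0,0,1],
  [0,0,0,0,0,0,1],
])

```text
t: 8.72
tcp_pos: [0.5232, 0.058, 0.0449]
tool_rot: [0.79, 0.613, 0.0, 0.0]
force: [-0.5, 0.7, 0.3]
finger_gap: 0.175
gripper_force: 59.8
```

Run:
```python
from h import *
s,R=st()
sd=snapshot('side')[:,:,::-1]
cv2.imwrite('pics/c6.png',cv2.resize(sd[175:235,260:320],None,fx=10,fy=10,interpolation=cv2.INTER_CUBIC))
```

```text
t 8.72 tcp [0.5232 0.058  0.0449] yaw -14.4 z [ 0. -0. -1.] F [-0.5  0.7  0.3] gap 0.175 g 59.8
```

View pics/c6.png

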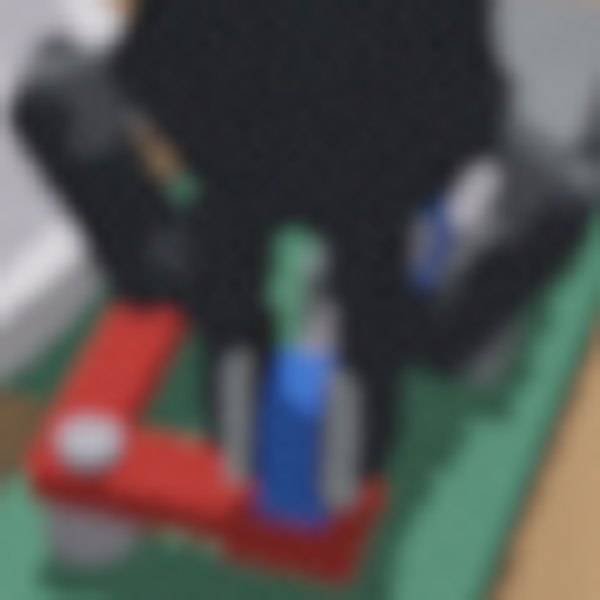

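c6: the block sits right on the red arm with its bottom at (295,520), and no pin is visible, so it is in the hole. I press slightly more, then release.

>>> apply_moves([
  [0,0,0.001,0,0,0,1],
  [0,0,0.0005,0,0,0,1],
  [0,0,0,0,0,0,1],
  [0,0,0,0,0,0,1],
])

```text
t: 9.28
tcp_pos: [0.5232, 0.058, 0.0448]
tool_rot: [0.79, 0.613, 0.0, 0.0]
force: [-2.2, -0.1, 12.3]
finger_gap: 0.174
gripper_force: 61.4
```

>>> apply_moves([
  [0,0,0,0,0,0,0.25],
  [0,0,0,0,0,0,0.25],
  [0,0,0,0,0,0,0.25],
  [0,0,0,0,0,0,0.25],
])

```text
t: 9.78
tcp_pos: [0.523, 0.0579, 0.043]
tool_rot: [0.79, 0.613, -0.0, -0.0]
force: [-1.0, 0.3, -1.0]
finger_gap: 0.373
gripper_force: 0.0
```

Run:
```python
from h import *
s,R=st()
```

```text
t 9.78 tcp [0.523  0.0579 0.043 ] yaw -14.4 z [-0.  0. -1.] F [-1.   0.3 -1. ] gap 0.373 g 0.0
```

>>> apply_moves([
  [0,0,-0.015,0,0,0,0.25],
  [0,0,-0.02,0,0,0,0.25],
  [-0.03,0,-0.015,0,0,0,0.25],
  [-0.031,0,0,0,0,0,0.25],
  [-0.0296,0,0,0,0,0,0.25],
  [0,0,0.015,0,0,0,0.25],
  [0,0,0.02,0,0,0,0.25],
  [0,0,0.012,0,0,0,0.25],
])

```text
t: 10.78
tcp_pos: [0.5002, -0.029, 0.0453]
tool_rot: [0.79, 0.613, -0.0, -0.001]
force: [0.1, -0.6, 0.2]
finger_gap: 0.376
gripper_force: 0.0
```

>>> apply_moves([
  [0,0,0,0,0,0,0.25],
  [0,0,0,0,0,0,1],
  [0,0,0,0,0,0,1],
  [0,0,0,0,0,0,1],
  [0,0,0,0,0,0,1],
  [0,0,0,0,0,0,1],
], force=60)

```text
t: 11.52
tcp_pos: [0.5008, -0.0297, 0.0465]
tool_rot: [0.79, 0.613, 0.0, 0.0]
force: [-1.0, 1.3, 2.1]
finger_gap: 0.172
gripper_force: 59.4
```

Run:
```python
from h import *
s,R=st()
sd=snapshot('side')[:,:,::-1];t=snapshot('top')[:,:,::-1]
c=lambda im,x,y,w,h,k: cv2.resize(im[y:y+h,x:x+w],(w*k,h*k),interpolation=cv2.INTER_CUBIC)
cv2.imwrite('pics/c7.png',np.hstack([c(sd,260,165,64,80,6),c(t,250,160,64,80,6)]))
```

```text
t 11.53 tcp [ 0.5008 -0.0297  0.0465] yaw -14.41 z [ 0.001  0.    -1.   ] F [-1.   1.3  2.1] gap 0.172 g 59.4
```

View pics/c7.png

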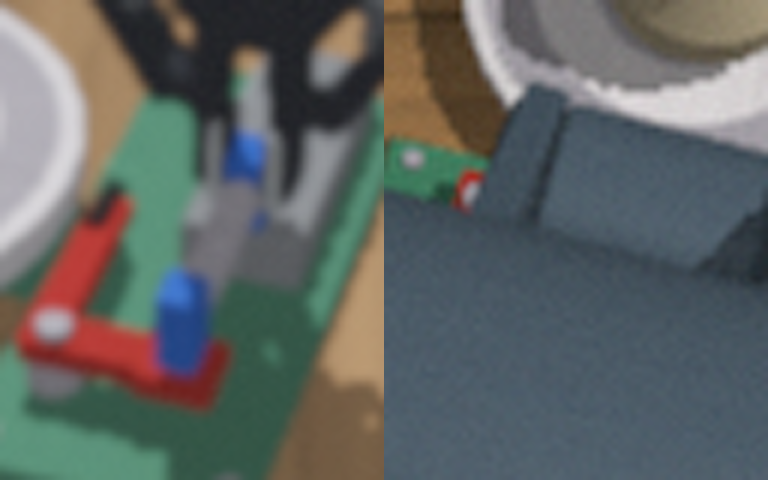

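c7: the fingers grip the eye block at (245,155) on the left, and the hook stays seated in the arm at (182,370). I pull gently towards the post and feel for it.

>>> apply_moves([
  [0,0,-0.001,0,0,0,1],
  [-0.003,-0.0005,0,0,0,0.005,1],
  [-0.003,-0.0005,0,0,0,0.005,1],
  [-0.003,-0.0005,0,0,0,0.004,1],
  [0,0,0,0,0,0,1],
  [0,0,0,0,0,0,1],
])

```text
t: 12.38
tcp_pos: [0.497, -0.0382, 0.0472]
tool_rot: [0.795, 0.607, 0.0, 0.0]
force: [1.4, 1.7, -1.5]
finger_gap: 0.171
gripper_force: 59.0
```

>>> apply_moves([
  [-0.001,0,0,0,0,0,1],
  [-0.001,0,0,0,0,0,1],
  [-0.001,0,0,0,0,0,1],
  [0,0,0,0,0,0,1],
])

```text
t: 12.88
tcp_pos: [0.4961, -0.0411, 0.0472]
tool_rot: [0.795, 0.607, 0.0, 0.0]
force: [2.0, 2.7, -1.2]
finger_gap: 0.175
gripper_force: 59.0
```

```bash
cat >> h.py <<'E'
def pr():
    s,R=st(); F=s['force'];tx=R[:,0]; e=s['tcp_pos']-.022*tx
    print('Fx tool',round(F@tx,2),'eye',e.round(4),'from p0',np.linalg.norm((e-np.array([.5224,.0554,0]))[:2]).round(4))
E
python3 - <<'E'
from h import *
pr()
E
```

```text
t 12.88 tcp [ 0.4961 -0.0411  0.0472] yaw -15.22 z [ 0.  0. -1.] F [ 2.   2.7 -1.2] gap 0.175 g 59.0
Fx tool 3.11 eye [ 0.4903 -0.0623  0.0472] from p0 0.122
```

>>> apply_moves([
  [-0.001,0,0,0,0,0,1],
  [-0.001,0,0,0,0,0,1],
  [0,0,0,0,0,0,1],
  [0,0,0,0,0,0,1],
])

```text
t: 13.38
tcp_pos: [0.4955, -0.0429, 0.0472]
tool_rot: [0.794, 0.607, 0.0, -0.0]
force: [0.9, 2.8, -1.3]
finger_gap: 0.178
gripper_force: 59.0
```

>>> apply_moves([
  [-0.001,0,0,0,0,0,1],
  [-0.0005,0,0,0,0,0,1],
  [0,0,0,0,0,0,1],
  [0,0,0,0,0,0,1],
])

```text
t: 13.88
tcp_pos: [0.4952, -0.0444, 0.0472]
tool_rot: [0.794, 0.607, 0.0, 0.0]
force: [1.9, 2.3, -0.8]
finger_gap: 0.168
gripper_force: 59.0
```

>>> apply_moves([
  [-0.001,0,0,0,0,0,1],
  [-0.0005,0,0,0,0,0,1],
  [0,0,0,0,0,0,1],
  [0,0,0,0,0,0,1],
])

```text
t: 14.38
tcp_pos: [0.4948, -0.0455, 0.0472]
tool_rot: [0.795, 0.607, 0.0, -0.0]
force: [3.0, 4.8, -1.1]
finger_gap: 0.172
gripper_force: 59.0
```

Run:
```python
from h import *
pr()
```

```text
t 14.38 tcp [ 0.4948 -0.0455  0.0472] yaw -15.22 z [ 0.  0. -1.] F [ 3.   4.8 -1.1] gap 0.172 g 59.0
Fx tool 5.47 eye [ 0.4891 -0.0667  0.0472] from p0 0.1266
```

>>> apply_moves([
  [-0.001,0,0,0,0,0,1],
  [0,0,0,0,0,0,1],
  [0,0,0,0,0,0,1],
])

```text
t: 14.75
tcp_pos: [0.4948, -0.0457, 0.0472]
tool_rot: [0.795, 0.607, 0.001, -0.0]
force: [4.5, 8.1, -2.0]
finger_gap: 0.171
gripper_force: 59.1
```

Run:
```python
from h import *
pr()
```

```text
t 14.75 tcp [ 0.4948 -0.0457  0.0472] yaw -15.25 z [ 0.001  0.001 -1.   ] F [ 4.5  8.1 -2. ] gap 0.171 g 59.1
Fx tool 8.99 eye [ 0.489  -0.0669  0.0472] from p0 0.1268
```

Contact with the post: the eye is 120 mm from the braked hole, so the post is at about 136 mm, which agrees with vision. I back off 4 mm and lift the eye end by pivoting about the hook block.

>>> apply_moves([
  [0.002,0,0,0,0,0,1],
  [0.002,0,0,0,0,0,1],
  [0.0003,0,-0.0029,0,-0.0275,0,1],
  [0.0003,0,-0.0029,0,-0.0275,0,1],
  [0.0003,0,-0.0029,0,-0.0275,0,1],
  [0.0003,0,-0.0029,0,-0.0275,0,1],
  [0,0,0,0,0,0,1],
  [0,0,0,0,0,0,1],
])

```text
t: 15.75
tcp_pos: [0.4958, -0.0414, 0.0586]
tool_rot: [0.793, 0.606, -0.044, 0.033]
force: [2.1, 2.4, -3.5]
finger_gap: 0.17
gripper_force: 58.9
```

```bash
cat >> h.py <<'E'
def pr():
    s,R=st(); F=s['force']; e=s['tcp_pos']+R@[-.022,0,.0105]
    u=np.array([-.2626,-.965,0]);d=np.array([.4848,-.0823,.036])-e
    print('F tool',(R.T@F).round(2),'eye',e.round(4),'to post: along',(d@u).round(4),'lat',(d@[.965,-.2626,0]).round(4),'tilt',R[2,0].round(3))
E
python3 - <<'E'
from h import *
pr()
E
```

```text
t 15.75 tcp [ 0.4958 -0.0414  0.0586] yaw -15.21 z [-0.029 -0.106 -0.994] F [ 2.1  2.4 -3.5] gap 0.17 g 58.9
F tool [3.26 1.41 3.15] eye [ 0.4898 -0.0636  0.0506] to post: along 0.0194 lat 0.0001 tilt -0.109
```

>>> apply_moves([
  [-0.004,0,0,0,0,0,1],
  [-0.004,0,0,0,0,0,1],
  [-0.004,0,0,0,0,0,1],
  [-0.004,0,0,0,0,0,1],
  [-0.0035,0,0,0,0,0,1],
  [0,0,0,0,0,0,1],
  [0,0,0,0,0,0,1],
])

```text
t: 16.62
tcp_pos: [0.4907, -0.0598, 0.0608]
tool_rot: [0.794, 0.606, -0.043, 0.033]
force: [2.2, 6.2, -3.7]
finger_gap: 0.171
gripper_force: 58.9
```

Run:
```python
from h import *
pr()
sd=snapshot('side')[:,:,::-1];t=snapshot('top')[:,:,::-1]
c=lambda im,x,y,w,h,k: cv2.resize(im[y:y+h,x:x+w],(w*k,h*k),interpolation=cv2.INTER_CUBIC)
cv2.imwrite('pics/c8.png',np.hstack([c(sd,270,155,64,75,8)[:,:400],c(t,275,185,50,75,8)]))
```

```text
t 16.62 tcp [ 0.4907 -0.0598  0.0608] yaw -15.25 z [-0.029 -0.105 -0.994] F [ 2.2  6.2 -3.7] gap 0.171 g 58.9
F tool [6.91 0.52 2.93] eye [ 0.4846 -0.082   0.0527] to post: along 0.0002 lat 0.0002 tilt -0.109
```

View pics/c8.png

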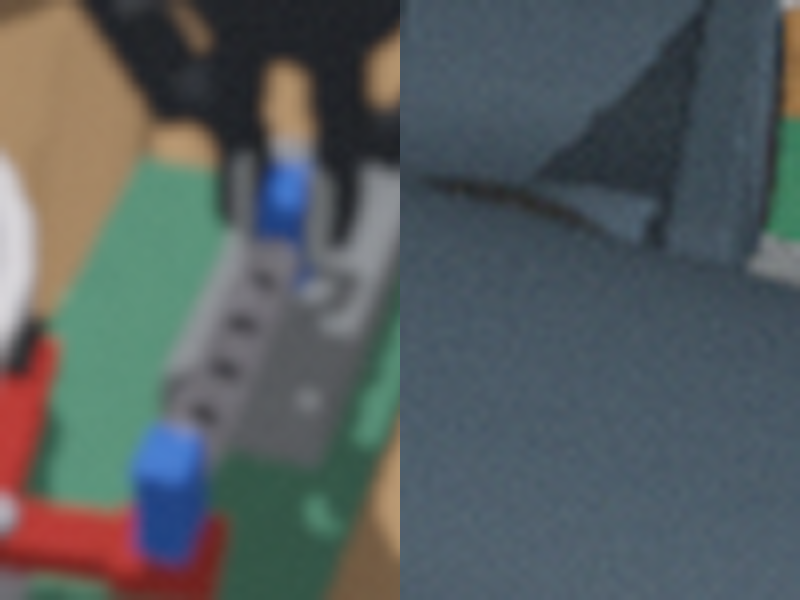

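c8: the spring is stretched, the hook block at (170,500) is still seated and the eye end is raised over the post. I lower it gently.

>>> apply_moves([
  [-0.0002,0,0.0017,0,0.0137,0,1],
  [-0.0002,0,0.0017,0,0.0137,0,1],
  [-0.0002,0,0.0017,0,0.0137,0,1],
  [0,0,0,0,0,0,1],
  [0,0,0,0,0,0,1],
])

```text
t: 17.35
tcp_pos: [0.4904, -0.0608, 0.0559]
tool_rot: [0.794, 0.607, -0.027, 0.021]
force: [2.9, 4.9, -2.1]
finger_gap: 0.176
gripper_force: 58.9
```

Run:
```python
from h import *
pr()
```

```text
t 17.35 tcp [ 0.4904 -0.0608  0.0559] yaw -15.26 z [-0.018 -0.066 -0.998] F [ 2.9  4.9 -2.1] gap 0.176 g 58.9
F tool [5.59 1.5  1.69] eye [ 0.4844 -0.0827  0.0469] to post: along -0.0005 lat 0.0002 tilt -0.068
```

>>> apply_moves([
  [0,0,0.0017,0,0.0137,0,1],
  [0,0,0.0017,0,0.0137,0,1],
  [0,0,0,0,0,0,1],
  [0,0,0,0,0,0,1],
])

```text
t: 17.85
tcp_pos: [0.4903, -0.061, 0.0526]
tool_rot: [0.795, 0.607, -0.016, 0.012]
force: [2.4, 5.7, -2.2]
finger_gap: 0.172
gripper_force: 59.0
```

Run:
```python
from h import *
pr()
```

```text
t 17.85 tcp [ 0.4903 -0.061   0.0526] yaw -15.26 z [-0.011 -0.039 -0.999] F [ 2.4  5.7 -2.2] gap 0.172 g 59.0
F tool [6.18 0.86 1.93] eye [ 0.4844 -0.0826  0.043 ] to post: along -0.0004 lat 0.0003 tilt -0.041
```

>>> apply_moves([
  [0,0,0.0017,0,0.0137,0,1],
  [0,0,0.0017,0,0.0137,0,1],
  [0,0,0.0017,0,0.0137,0,1],
  [0,0,0,0,0,0,1],
  [0,0,0,0,0,0,1],
])

```text
t: 18.48
tcp_pos: [0.4903, -0.0612, 0.0476]
tool_rot: [0.795, 0.607, -0.0, -0.0]
force: [2.3, 5.1, 0.3]
finger_gap: 0.172
gripper_force: 59.1
```

Run:
```python
from h import *
pr()
```

```text
t 18.48 tcp [ 0.4903 -0.0612  0.0476] yaw -15.26 z [-0.001  0.001 -1.   ] F [2.3 5.1 0.3] gap 0.172 g 59.1
F tool [ 5.5   0.9  -0.33] eye [ 0.4845 -0.0824  0.0371] to post: along -0.0002 lat 0.0003 tilt 0.0
```

>>> apply_moves([
  [0,0,0.0008,0,0,0,1],
  [0,0,0.0005,0,0,0,1],
  [0.001,0,0,0,0,0,1],
  [0.001,0,0,0,0,0,1],
  [0.001,0,0,0,0,0,1],
  [0,0,0,0,0,0,1],
  [0,0,0,0,0,0,1],
])

```text
t: 19.35
tcp_pos: [0.4914, -0.0587, 0.0466]
tool_rot: [0.794, 0.607, -0.0, 0.0]
force: [1.2, 4.2, 5.9]
finger_gap: 0.175
gripper_force: 60.0
```

Run:
```python
from h import *
pr()
```

```text
t 19.35 tcp [ 0.4914 -0.0587  0.0466] yaw -15.19 z [ 0.    -0.001 -1.   ] F [1.2 4.2 5.9] gap 0.175 g 60.0
F tool [ 4.35  0.03 -5.86] eye [ 0.4856 -0.0799  0.0361] to post: along 0.0025 lat -0.0002 tilt -0.001
```

Down on the face with 6 N. I release and lift clear.

>>> apply_moves([
  [0,0,0,0,0,0,0.6],
  [0,0,0,0,0,0,0.4],
  [0,0,0,0,0,0,0.25],
  [0,0,0,0,0,0,0.25],
  [0,0,-0.005,0,0,0,0.25],
  [0,0,-0.01,0,0,0,0.25],
  [0,0,-0.03,0,0,0,0.25],
  [0,0,-0.05,0,0,0,0.25],
])

```text
t: 20.35
tcp_pos: [0.4903, -0.0582, 0.1415]
tool_rot: [0.794, 0.607, -0.001, -0.001]
force: [0.5, -0.6, -0.3]
finger_gap: 0.375
gripper_force: 0.0
```

>>> apply_moves([
  [-0.04,0,-0.05,0,0,0,0.25],
  [-0.06,0,-0.02,0,0,0,0.25],
  [-0.06,0,0,0,0,0,0.25],
  [-0.06,0,0,0,0,0,0.25],
  [-0.05,0,0,0,0,0,0.25],
  [0,0,0,0,0,0,0.25],
])

```text
t: 21.1
tcp_pos: [0.4203, -0.3213, 0.2107]
tool_rot: [0.796, 0.605, -0.0, 0.002]
force: [-0.2, 0.7, -0.4]
finger_gap: 0.376
gripper_force: 0.0
```

Run:
```python
from h import *
pr()
sd=snapshot('side')[:,:,::-1];t=snapshot('top')[:,:,::-1]
c=lambda im,x,y,w,h,k: cv2.resize(im[y:y+h,x:x+w],(w*k,h*k),interpolation=cv2.INTER_CUBIC)
cv2.imwrite('pics/c9.png',np.hstack([c(sd,265,160,57,85,7),c(t,255,175,57,85,7)]))
```

```text
t 21.1 tcp [ 0.4203 -0.3213  0.2107] yaw -15.5 z [ 0.002 -0.003 -1.   ] F [-0.2  0.7 -0.4] gap 0.376 g 0.0
F tool [ 0.6  -0.41  0.35] eye [ 0.4145 -0.3425  0.2002] to post: along -0.2696 lat -0.0004 tilt -0.003
```

View pics/c9.png

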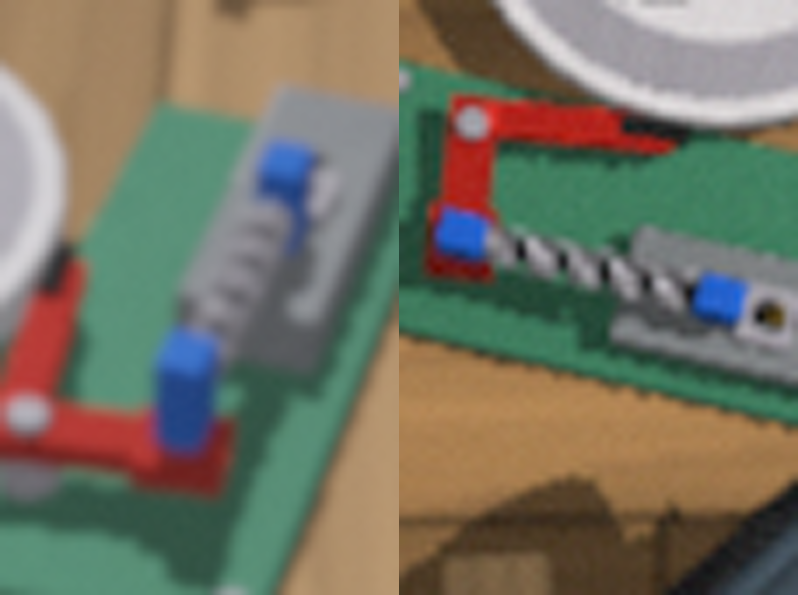

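c9: the spring is stretched between the arm at (460,235) and the post. The post shows inside the eye at (770,315), the brake shoe is against the wheel, the hook is seated and the robot is clear. Handing in.

```bash
python3 -c "
from station import *
print(sign_off())"
```

```text
the job is handed in; nothing more can be done
None
```

I fitted the spring and handed the job in at about 21 s. The pin is seated in the brake arm hole, the eye is over the post and down on the anchor block, and the brake is held on by the spring. `sign_off()` returned no verdict, so this rests on the last pictures and the force readings.

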